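# Free the seized tool rest of a stone-turning lathe

### The job

The lathe's tool rest has seized in its banjo with set stone dust: slacken the rest's lock lever, then work the rest out by twisting it to and fro while easing it upwards, without lifting the banjo off the bed and without knocking the alabaster blank on the lathe. Hang the freed rest gently on the rest rack, stem down between the two rails and bar across both, in the free space clear of the other rests. Leave everything else where it is, and the lock lever slack.

Things in the scene. Friction and masses are not known exactly. Their poses are not given: they have to be found in the camera images.
- lathe: Bench lathe, grey-green castings. Origin on the bench under the bed and spindle axis; y along the axis (at z 165) towards the headstock. Bed 110 wide, top z 65, y -220 to 420; headstock from y 250, 156 wide, top z 240; tailstock y -158 to -65, 64 wide, top z 197, handwheel radius 45 to y -192. Quill and live centre (radius 17) fill the axis from there to the blank.
- blank: The alabaster vase blank between the lathe's centres, fixed and fragile: round about the spindle axis, greatest radius 40, 165 long (lathe y 47 to 212), top at 205 over the bench.
- banjo (a joint): How far the banjo (grey cast tool-rest holder astride the bed, 3 kg) has risen off the bed, in m; 0 is seated. It cannot slide or turn, but only its own weight (about 29 N) keeps it down: an upward pull on it of more than that lifts it.
- socket (a point): Centre of the mouth of the banjo's round vertical socket, 105 over the bench when seated. z up; y along the spindle to within 0.12 rad, x level, away from the robot towards the spindle axis, which is 95 off. Socket post: radius 22; bore radius 9, floor 60 below the mouth.
- lock (a joint): Angle (rad) of the rest's lock lever, on the robot's side (-x) of the socket post: 0 locked hard, 1.2 fully slack; the clamp is off from 0.9. It turns about the level line along the socket's x axis, 20 below the mouth. Locked, the knob leans 0.55 rad from upright to the socket's -y; slackening carries it over the top to +y. Stiff, 0.4 N m (7 N at the knob); stays where left.
- lock_knob (a point): Centre of the black ball knob (diameter 20) at the lever's end, 60 from the lever's axis, in a plane 64 in front (-x) of the socket's axis. Lever arm diameter 11.
- rest: The seized tool rest, a steel T of about 0.5 kg. Origin at the foot of its stem; z up the stem, y along the bar. Stem diameter 16, 80 long up to the bar; bar 150 long, 12 thick (x), z 80 to 120, flat-sided, rounded along the top. Seated, its foot stands on the socket's floor, 45 over the bench.
- rack: Wooden rack for tool rests, fixed on the bench. Origin on the bench under its centre. Two level rails along its x, 320 long, each 20 wide, tops at z 110, the gap between them 34 wide (y -17 to 17), open between end boards (x -144 to 144). Rests hang with the stem in the gap and the bar across the rails (along the rack's y), foot at z 30.
- short_rest: Another tool rest hanging in the rack: same stem and section as rest, bar 104 long. Same axes and origin.
- long_rest: Another tool rest hanging in the rack: same stem and section as rest, bar 196 long. Same axes and origin.
- tin: Wax tin standing on the bench, diameter 64, 115 tall, origin under its centre.
- lump: Rough alabaster lump, about 95 x 80 x 62, origin under its centre.
- gouge: Turning gouge lying on the bench, 390 long along its x, handle diameter 32, origin under the blade end of the handle.
- mallet: Wooden mallet lying on the bench, 220 long along its x, head diameter 68, origin under the inner end of the head.
- sanding_block: Cork sanding block, 104 x 64 x 30, origin under its centre.
- rest_foot (a point): Point on the stem's axis 14 above its foot. Set dust grips the stem below it: until the stem has risen 14, a straight pull takes about 50 N besides the weight, and a turn about 0.4 N m. While it turns, most of the grip goes into turning: rising about 3 mm per rad turned, either way, takes some 20 N; rising faster takes more. After that it runs freely.

How it is judged (in metres and radians):
On the way, in this order (a step that is already met when the one before it is completed fails the run):
1. the lock lever is slack while the rest still sits in its socket (value of joint lock above 0.9 rad and z of rest in the frame of socket below -0.045 m), for 0.1 s.
2. the rest is out of the socket (z of rest in the frame of socket above 0 m), for 0.1 s.
At the end, for the whole second after the job is handed in: the rest hangs still in the rack: stem between the rails within 136 mm of the rack's centre, foot 24 to 36 mm over the bench, upright within 0.12 rad, bar across the rails within 0.4 rad, touching no other rest; lock lever beyond 0.9 rad; banjo seated within 2 mm (x of rest in the frame of rack between -0.13 and 0.13 m and y of rest in the frame of rack between -0.017 and 0.017 m and z of rest in the frame of rack between 0.024 and 0.036 m and angle between rest's own z axis and vertical below 0.12 rad and angle between the y axis of rest and the y axis of rack, either way round below 0.4 rad and linear speed of rest below 0.02 m/s and contact force between rest and short_rest below 0.2 N and contact force between rest and long_rest below 0.2 N and value of joint lock above 0.9 rad and value of joint banjo below 0.002 m).
It fails at once if the banjo lifted more than 5 mm off the bed (value of joint banjo above 0.005 m).
It fails at once if the alabaster blank knocked (more than 4 N) (contact force between blank and anything else above 4 N).
It fails at once if the rest dropped (faster than 0.9 m/s) (linear speed of rest above 0.9 m/s).
It fails at once if another tool rest pushed more than 15 mm (distance of any of short_rest, long_rest from where it was at the start of the episode above 0.015 m).
It fails at once if a bystander moved more than 20 mm (distance of any of tin, lump, gouge, mallet, sanding_block from where it was at the start of the episode above 0.02 m).
It also fails if it takes over 72 s, if anything falls off the work surface, if the arm or the gripper's body presses on something with over 40 N, if the wrist force passes 120 N, or if a joint passes its speed limit or range.

### The arm

A 6-joint arm with a two-finger parallel gripper is mounted at the origin on the work surface. World frame = base frame: x ahead of the robot, y to its left, z up, the work surface at z = 0. Lengths are in mm, angles in rad, forces in N, time in s.
With the tool pointing down it reaches from about 300 to 875 mm from the base axis. Payload 4.2 kg.
Tool frame: the origin (TCP) lies at the very end of the fingers, on their centre line; the grasp point (between the pads) lies 19 mm behind it; z points along the fingers, y is the line along which they close (so a half turn about z gives the same grasp; the last joint's range is limited). The gripper opens to 85 mm and grips with 20 to 120 N. Pads are 22 mm wide; open, the fingers measure 114 mm over their backs; the gripper's body (76 mm by 85 mm) begins 54 mm behind the grasp point. The pads swing forward as they close: fully open they stand 13 mm farther back than shut.
Start: joints at [-1.342, 0.32, 1.565, -0, 1.257, -0.02], TCP at [141.591, -557.309, 231.338] pointing down, gripper open.
Joint ranges: [-3.11, 3.11], [-0.84, 2.01], [0.21, 2.61], [-1.34, 4.49], [0.05, 2.63], [-2.56, 2.56]. Speed limits (rad/s): [2.57, 2.57, 3.14, 3.14, 3.14, 3.14].

### API

Orientations are given as [roll, pitch, yaw] about the fixed x, y, z axes, in that order (R = Rz(yaw) Ry(pitch) Rx(roll)).
In Python, from workcell import readout, eyes, bot gives the robot as it stands. The module is installed in compiled form; this text tells all that it offers.
- The arm moves only by the tool play_rows, never from a script. Its argument "steps" is a list of rows, each an object with "claw": the closure, from 0 (fully open) to 1 (shut); "translation": the shift along the tool's x, y, z in m, a list of three; "twist": the turn, a rotation vector about the tool's x, y, z in rad, a list of three. In form: [{"claw": claw, "translation": [x, y, z], "twist": [rx, ry, rz]}, ...]. A call has exactly 5 rows; each row is the pose to reach, as a shift and turn from the pose commanded when the call began, along the tool's axes at that moment; what a row does not reach only later rows make up. A row lasts 1/12 s, in which the tool goes at most 41.7 mm and 7.16 degrees, less where a joint would pass 70% of its speed; a pose out of reach is approached as far as the arm can. A call with a gripper value outside its range is refused whole. The fingers move at their own pace and stop on an object; "grip_force" is the grip in N (left out, the last holds). Time passes only in rows, so rows that repeat a pose let the fingers close, or fill a call up. It gives the time, the measured TCP pose, the force, the opening and the grip force at its end, in the units of the state.
- readout.sense(): the state, without advancing time (a new reading comes with each control period).
- eyes.read_camera(name): name is "side" or "top"; returns the picture (384x512x3 uint8, red, green, blue); there is no depth.
- eyes.camera_model(name): a dict with "fovy" (degrees; the focal length in pixels is half the picture's height over the tangent of half this angle, whatever the lens; pixels are square), "cx", "cy" (the principal point, pixels), "R" (3x3) and "t" (3): a world point X has camera coordinates R X + t. Camera axes: x right, y down, z forward; pixel columns grow to the right and rows downward; lengths in mm; the calibration is good to about 2 mm. A picture is of the moment at which its call begins. camera_model takes no time and is no camera call.
- bot.finish_job(): hands the job in; it is judged then, once.
The state is a dict: "t": time; "joint_pos": joint angles; "joint_vel": joint speeds; "joint_torque": joint torques, N m; "position": TCP position; "orientation": TCP orientation; "ft_force": force on the tool from outside, world axes, zero at the start; "wrist_torque": the same for the moment, N m; "grip_width": finger opening in mm; "grip_force": force on a finger pad.
Only numpy, scipy, OpenCV 4.12 (cv2) and the standard library are available. Lean on these libraries where they do the work, as an engineer would, in place of code of your own. Each camera call takes 0.05 s, during which the arm holds its last target. There are 200 camera calls.

## Working session

There is one attempt and no reset: what is moved stays moved. The work goes in short steps, Python scripts to look and compute and a tool call to move; the robot and the scene stay as the last step left them, time stands still between calls to the robot, and variables do not carry over. Pictures are saved under pics/ and viewed, at most 10 in all, crops included, and the job is handed in when it is done.

Besides the shell and the picture viewer there is one more tool, called after "Emit:" by a JSON object that holds its "fn" and its "kwargs", one argument or row to a line. play_rows: Moves the arm, as the interface text tells. Its arguments: {"type":"object","properties":{"steps":{"type":"array"},"grip_force":{"type":"number"}},"required":["steps"]}

```bash
mkdir -p pics; cat > h.py <<'E'
import numpy as np, cv2
from workcell import readout, eyes, bot
def snap(cam,name,crop=None,scale=1):
    im=eyes.read_camera(cam)[:,:,::-1]
    cv2.imwrite(f'pics/raw_{name}.png',im)
    if crop: x0,y0,x1,y1=crop; im=im[y0:y1,x0:x1]
    im=cv2.resize(np.ascontiguousarray(im),None,fx=scale,fy=scale,interpolation=cv2.INTER_CUBIC)
    cv2.imwrite(f'pics/{name}.png',im)
def M(cam):
    m=eyes.camera_model(cam); f=192/np.tan(np.radians(m['fovy'])/2)
    return f,m['cx'],m['cy'],np.array(m['R']),np.array(m['t'])
def onz(cam,u,v,z):
    f,cx,cy,R,t=M(cam); d=R.T@np.array([(u-cx)/f,(v-cy)/f,1]); c=-R.T@t
    return c+d*(z-c[2])/d[2]
def proj(cam,X):
    f,cx,cy,R,t=M(cam); p=R@np.array(X)+t
    return np.array([f*p[0]/p[2]+cx,f*p[1]/p[2]+cy])
E
python3 - <<'E'
from h import *
print(readout.sense())
for c in('top','side'):
    f,cx,cy,R,t=M(c);print(c,f,cx,cy,R.round(3).tolist(),(-R.T@t).round())
    snap(c,c+'0',None,1.5)
E
```

```text
{'t': 0.0, 'joint_pos': array([-1.34202073e+00,  3.20293228e-01,  1.56571202e+00, -1.25401193e-05,
        1.25736170e+00, -1.99969185e-02]), 'joint_vel': array([ 0.00042911, -0.00045402,  0.00085085,  0.00010721,  0.00091511,
        0.00163696]), 'joint_torque': array([ 1.62126220e-03, -4.15520418e+01, -2.34156847e+01, -2.41876951e-04,
        8.06482276e-03,  5.81835721e-06]), 'position': array([ 141.46279633, -556.82979927,  230.4686733 ]), 'orientation': array([-3.13981847e+00, -2.35582101e-05,  2.48776369e-01]), 'ft_force': array([-0.26787657,  0.02552263,  0.24680292]), 'wrist_torque': array([-0.00080218, -0.10252132,  0.04969626]), 'grip_force': 0.0, 'grip_width': 85.25950311145854}
top 391.98533582668904 259.7955219364265 187.73128304351994 [[-0.029, -1.0, -0.005], [-0.996, 0.029, -0.085], [0.085, 0.003, -0.996]] [ 373.   12. 1326.]
side 370.05646092511336 255.20942004702198 186.98683389773169 [[-0.766, -0.643, 0.016], [-0.481, 0.557, -0.677], [0.426, -0.527, -0.735]] [ 42. 566. 884.]
```

View pics/top0.png

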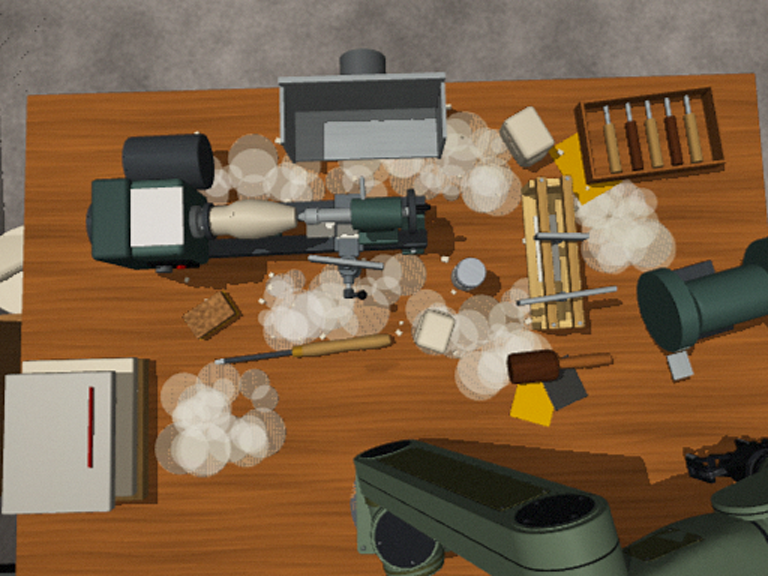

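View pics/side0.png

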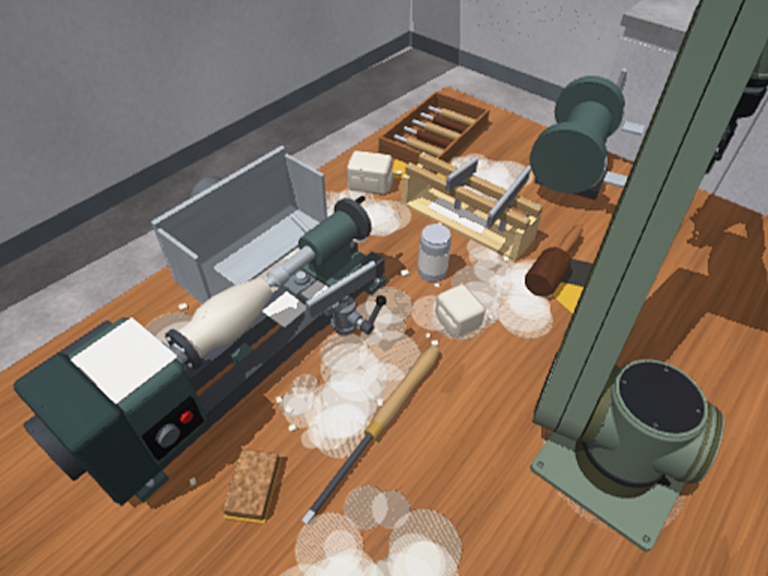

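The top view shows the rest bar at about (345,262), the knob near (355,294) and the rack around (555,255), all in 1.5x pixels. I'll enlarge those areas.

```bash
python3 - <<'E'
import cv2,numpy as np
t=cv2.imread('pics/raw_top0.png');s=cv2.imread('pics/raw_side0.png')
o=np.zeros((600,800,3),np.uint8)
def put(im,x0,y0,x1,y1,k,X,Y):
    c=cv2.resize(im[y0:y1,x0:x1],None,fx=k,fy=k,interpolation=cv2.INTER_CUBIC)
    for i in range(x0,x1):
        if i%10==0: cv2.line(c,((i-x0)*k,0),((i-x0)*k,5),(0,0,255),1);cv2.putText(c,str(i),((i-x0)*k,14),0,.3,(0,0,255))
    for i in range(y0,y1):
        if i%10==0: cv2.line(c,(0,(i-y0)*k),(5,(i-y0)*k),(0,0,255),1);cv2.putText(c,str(i),(6,(i-y0)*k+4),0,.3,(0,0,255))
    o[Y:Y+c.shape[0],X:X+c.shape[1]]=c
put(t,200,160,265,205,6,0,0)
put(s,195,165,261,219,6,0,272)
put(t,335,110,420,228,5,396,0)
cv2.imwrite('pics/c1.png',o)
E
```

```text
Traceback (most recent call last):
ValueError: could not broadcast input array from shape (590,425,3) into shape (590,404,3)
```

```bash
cat > tile.py <<'E'
import cv2,numpy as np
o=np.zeros((600,800,3),np.uint8)
def put(im,x0,y0,x1,y1,k,X,Y):
    c=cv2.resize(im[y0:y1,x0:x1],None,fx=k,fy=k,interpolation=cv2.INTER_CUBIC)
    for i in range(x0,x1):
        if i%10==0: cv2.line(c,((i-x0)*k,0),((i-x0)*k,5),(0,0,255),1);cv2.putText(c,str(i),((i-x0)*k,14),0,.3,(0,0,255))
    for i in range(y0,y1):
        if i%10==0: cv2.line(c,(0,(i-y0)*k),(5,(i-y0)*k),(0,0,255),1);cv2.putText(c,str(i),(6,(i-y0)*k+4),0,.3,(0,0,255))
    c=c[:600-Y,:800-X]
    o[Y:Y+c.shape[0],X:X+c.shape[1]]=c
E
python3 - <<'E'
from tile import *
t=cv2.imread('pics/raw_top0.png');s=cv2.imread('pics/raw_side0.png')
put(t,200,160,265,205,6,0,0)
put(s,195,165,261,219,6,0,272)
put(t,340,112,420,228,5,398,0)
cv2.imwrite('pics/c1.png',o)
E
```

```text
(no output)
```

View pics/c1.png

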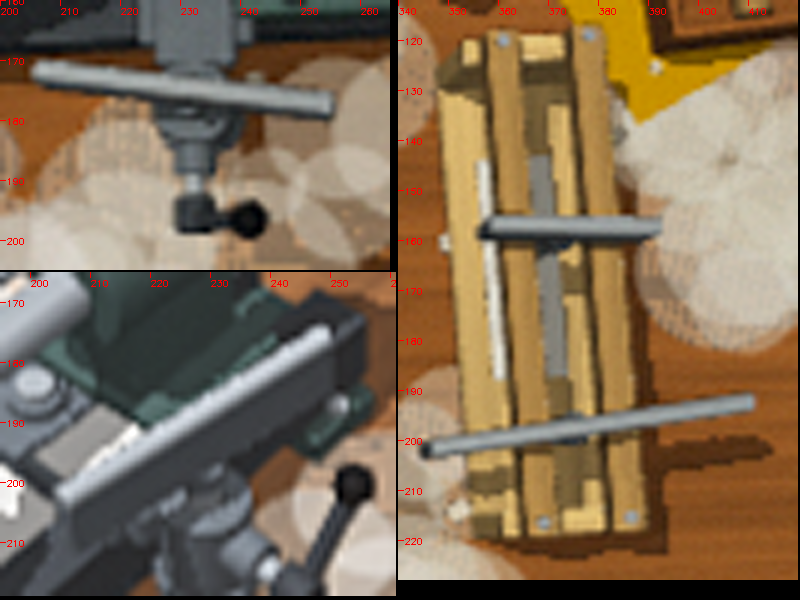

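The crop shows the bar ends at top-view (205.5,171.5) and (254.5,177.3). The knob is at top (241,196.5) and side (252.5,200.5). The rack's free space is at its upper end.

```bash
python3 - <<'E'
from h import *
a=onz('top',205.5,171.7,163);b=onz('top',254.7,177.3,163)
print('bar',a,b,np.linalg.norm(a-b),(a+b)/2, 'yaw of y axis',np.degrees(np.arctan2(*(a-b)[[1,0]])))
# side ends of bar top
print('side',onz('side',202,202,165),onz('side',247,174.5,165))
k=onz('top',240.8,196.5,136);print('knob top',k,proj('side',k),onz('side',252.5,200.5,136))
for z in(85,):print('hub',onz('top',232,195,z))
print('post',onz('top',231.5,180,105))
# rack rail corners at 110
for p in [(355.5,118),(362,118),(372.5,117.5),(380,117.5),(365.5,217.5),(370.5,217.5),(382,216),(389,216)]:
    print(p,onz('top',*p,110).round(1))
# rests in rack top z 149
for p in [(357,158),(392,157.5),(345,202.5),(410,192)]: print(p,onz('top',*p,148).round(1))
print('blank',onz('top',197,144,165),onz('top',141,146,165),'tin',onz('top',313,182,115),'block')
E
```

```text
bar [524.76476912 175.99592162 163.        ] [503.63896841  29.33107999 163.        ] 148.17852484536908 [514.20186877 102.66350081 163.        ] yaw of y axis 81.80341603726467
side [527.58076775 178.75247451 165.        ] [505.31152143  29.80910338 165.        ]
knob top [449.15405394  73.63181932 136.        ] [252.20128814 200.91368207] [449.48766448  72.01055533 136.        ]
hub [457.98920612 104.0976708   85.        ]
post [503.75671969 103.11718446 105.        ]
(355.5, 118) [ 688.6 -293.3  110. ]
(362, 118) [ 688.  -313.8  110. ]
(372.5, 117.5) [ 688.6 -346.9  110. ]
(380, 117.5) [ 687.9 -370.6  110. ]
(365.5, 217.5) [ 374.7 -308.7  110. ]
(370.5, 217.5) [ 374.3 -324.2  110. ]
(382, 216) [ 377.9 -359.9  110. ]
(389, 216) [ 377.3 -381.5  110. ]
(357, 158) [ 555.2 -282.2  148. ]
(392, 157.5) [ 553.6 -388.2  148. ]
(345, 202.5) [ 421.3 -239.5  148. ]
(410, 192) [ 447.3 -436.3  148. ]
blank [609.06475187 199.85415897 165.        ] [607.95048135 368.33197791 165.        ] tin [ 489.09665842 -150.4109948   115.        ] block
```

Emit:
{"fn": "play_rows", "kwargs": {
  "steps": [
    {"claw":1,"translation":[0,0,0],"twist":[0,0,-0.12]},
    {"claw":1,"translation":[0,0,0],"twist":[0,0,-0.24]},
    {"claw":1,"translation":[0,0,0],"twist":[0,0,-0.36]},
    {"claw":1,"translation":[0,0,0],"twist":[0,0,-0.48]},
    {"claw":1,"translation":[0,0,0],"twist":[0,0,-0.6]}
  ],
  "grip_force": 60
}}

```text
t: 0.52
position: [141.5, -557.0, 230.8]
orientation: [-3.141, -0.001, 0.855]
ft_force: [0.3, -0.1, 0.3]
grip_width: 25.6
grip_force: 0.0
```

Emit:
{"fn": "play_rows", "kwargs": {
  "steps": [
    {"claw":1,"translation":[0,0,0],"twist":[0,0,-0.12]},
    {"claw":1,"translation":[0,0,0],"twist":[0,0,-0.24]},
    {"claw":1,"translation":[0,0,0],"twist":[0,0,-0.36]},
    {"claw":1,"translation":[0,0,0],"twist":[0,0,-0.48]},
    {"claw":1,"translation":[0,0,0],"twist":[0,0,-0.6]}
  ]
}}

```text
t: 0.93
position: [141.5, -557.0, 230.8]
orientation: [-3.141, -0.001, 1.455]
ft_force: [-0.3, -0.0, -0.3]
grip_width: 0.4
grip_force: 0.0
```

Emit:
{"fn": "play_rows", "kwargs": {
  "steps": [
    {"claw":1,"translation":[0,0,0],"twist":[0,0,-0.122]},
    {"claw":1,"translation":[0,0,0],"twist":[0,0,-0.122]},
    {"claw":1,"translation":[0,0,0],"twist":[0,0,-0.122]},
    {"claw":1,"translation":[0,0,0],"twist":[0,0,-0.122]},
    {"claw":1,"translation":[0,0,0],"twist":[0,0,-0.122]}
  ]
}}

```text
t: 1.35
position: [141.6, -557.2, 231.2]
orientation: [-3.142, -0.0, 1.569]
ft_force: [-0.2, -0.3, 0.1]
grip_width: -0.0
grip_force: 0.0
```

Emit:
{"fn": "play_rows", "kwargs": {
  "steps": [
    {"claw":1,"translation":[0.03,0.016,0],"twist":[0,0,0]},
    {"claw":1,"translation":[0.06,0.032,0],"twist":[0,0,0]},
    {"claw":1,"translation":[0.09,0.048,0],"twist":[0,0,0]},
    {"claw":1,"translation":[0.12,0.063,0],"twist":[0,0,0]},
    {"claw":1,"translation":[0.147,0.077,0],"twist":[0,0,0]}
  ]
}}

```text
t: 1.77
position: [219.0, -408.5, 231.3]
orientation: [3.141, -0.0, 1.569]
ft_force: [0.2, 0.1, -0.5]
grip_width: -0.1
grip_force: 0.0
```

Emit:
{"fn": "play_rows", "kwargs": {
  "steps": [
    {"claw":1,"translation":[0.03,0.016,0],"twist":[0,0,0]},
    {"claw":1,"translation":[0.06,0.032,0],"twist":[0,0,0]},
    {"claw":1,"translation":[0.09,0.048,0],"twist":[0,0,0]},
    {"claw":1,"translation":[0.12,0.063,0],"twist":[0,0,0]},
    {"claw":1,"translation":[0.147,0.077,0],"twist":[0,0,0]}
  ]
}}

```text
t: 2.18
position: [296.0, -261.5, 231.5]
orientation: [3.141, 0.0, 1.569]
ft_force: [0.3, 0.1, 0.2]
grip_width: -0.2
grip_force: 0.0
```

Emit:
{"fn": "play_rows", "kwargs": {
  "steps": [
    {"claw":1,"translation":[0.03,0.016,0],"twist":[0,0,0]},
    {"claw":1,"translation":[0.06,0.032,0],"twist":[0,0,0]},
    {"claw":1,"translation":[0.09,0.048,0],"twist":[0,0,0]},
    {"claw":1,"translation":[0.12,0.063,0],"twist":[0,0,0]},
    {"claw":1,"translation":[0.147,0.077,0],"twist":[0,0,0]}
  ]
}}

```text
t: 2.6
position: [373.1, -114.5, 231.6]
orientation: [3.141, 0.0, 1.57]
ft_force: [-0.9, -0.6, -1.0]
grip_width: 0.1
grip_force: 0.0
```

Emit:
{"fn": "play_rows", "kwargs": {
  "steps": [
    {"claw":1,"translation":[0.03,0.016,0],"twist":[0,0,0]},
    {"claw":1,"translation":[0.06,0.032,0],"twist":[0,0,0]},
    {"claw":1,"translation":[0.09,0.048,0],"twist":[0,0,0]},
    {"claw":1,"translation":[0.12,0.063,0],"twist":[0,0,0]},
    {"claw":1,"translation":[0.147,0.077,0],"twist":[0,0,0]}
  ]
}}

```text
t: 3.02
position: [450.2, 32.7, 231.5]
orientation: [3.141, -0.0, 1.57]
ft_force: [0.1, 0.0, -0.1]
grip_width: -0.3
grip_force: 0.0
```

Emit:
{"fn": "play_rows", "kwargs": {
  "steps": [
    {"claw":1,"translation":[0,0,0.03],"twist":[0,0,0]},
    {"claw":1,"translation":[0,0,0.06],"twist":[0,0,0]},
    {"claw":1,"translation":[0,0,0.09],"twist":[0,0,0]},
    {"claw":1,"translation":[0,0,0.103],"twist":[0,0,0]},
    {"claw":1,"translation":[0,0,0.103],"twist":[0,0,0]}
  ]
}}

```text
t: 3.43
position: [447.1, 30.7, 125.4]
orientation: [-3.134, 0.0, 1.57]
ft_force: [0.2, 0.5, 0.9]
grip_width: -0.0
grip_force: 0.0
```

Emit:
{"fn": "play_rows", "kwargs": {
  "steps": [
    {"claw":1,"translation":[0.006,0,0],"twist":[0,0,0]},
    {"claw":1,"translation":[0.012,0,0],"twist":[0,0,0]},
    {"claw":1,"translation":[0.018,0,0],"twist":[0,0,0]},
    {"claw":1,"translation":[0.024,0,0],"twist":[0,0,0]},
    {"claw":1,"translation":[0.03,0,0],"twist":[0,0,0]}
  ]
}}

```text
t: 3.85
position: [450.9, 56.6, 131.2]
orientation: [3.138, 0.011, 1.577]
ft_force: [-3.6, -25.2, 18.0]
grip_width: 0.3
grip_force: 12.3
```

Emit:
{"fn": "play_rows", "kwargs": {
  "steps": [
    {"claw":1,"translation":[0.006,0,0],"twist":[0,0,0]},
    {"claw":1,"translation":[0.012,0,0],"twist":[0,0,0]},
    {"claw":1,"translation":[0.018,0,0],"twist":[0,0,0]},
    {"claw":1,"translation":[0.024,0,0],"twist":[0,0,0]},
    {"claw":1,"translation":[0.03,0,0],"twist":[0,0,0]}
  ]
}}

```text
t: 4.27
position: [451.1, 89.9, 130.4]
orientation: [3.137, 0.003, 1.572]
ft_force: [1.2, -6.7, 4.7]
grip_width: 0.1
grip_force: 3.3
```

Emit:
{"fn": "play_rows", "kwargs": {
  "steps": [
    {"claw":1,"translation":[0.005,0,0],"twist":[0,0,0]},
    {"claw":1,"translation":[0.01,0,0],"twist":[0,0,0]},
    {"claw":1,"translation":[0.015,0,0],"twist":[0,0,0]},
    {"claw":1,"translation":[0.02,0,0],"twist":[0,0,0]},
    {"claw":1,"translation":[0.023,0,0],"twist":[0,0,0]}
  ]
}}

```text
t: 4.68
position: [449.9, 112.5, 128.6]
orientation: [3.14, 0.004, 1.573]
ft_force: [2.6, -9.7, -5.2]
grip_width: -0.1
grip_force: 4.4
```

Emit:
{"fn": "play_rows", "kwargs": {
  "steps": [
    {"claw":1,"translation":[0.0,0,0],"twist":[0,0,0]},
    {"claw":1,"translation":[-0.01,0,0],"twist":[0,0,0]},
    {"claw":1,"translation":[-0.03,0,0],"twist":[0,0,0]},
    {"claw":1,"translation":[-0.05,0,0],"twist":[0,0,0]},
    {"claw":1,"translation":[-0.06,0,0],"twist":[0,0,0]}
  ]
}}

```text
t: 5.1
position: [449.8, 52.5, 129.1]
orientation: [3.14, 0.0, 1.57]
ft_force: [-0.3, 0.3, -0.4]
grip_width: -0.1
grip_force: 0.0
```

Emit:
{"fn": "play_rows", "kwargs": {
  "steps": [
    {"claw":1,"translation":[0,-0.02,-0.03],"twist":[0,0,0]},
    {"claw":1,"translation":[0,-0.04,-0.06],"twist":[0,0,0]},
    {"claw":0.4,"translation":[0,-0.06,-0.09],"twist":[0,0,0]},
    {"claw":0.4,"translation":[0,-0.07,-0.12],"twist":[0,0,0]},
    {"claw":0.4,"translation":[0,-0.07,-0.12],"twist":[0,0,0]}
  ]
}}

```text
t: 5.52
position: [380.8, 54.2, 254.3]
orientation: [3.13, -0.002, 1.571]
ft_force: [1.2, 0.2, 1.3]
grip_width: 35.7
grip_force: 0.0
```

```bash
python3 - <<'E'
from tile import *
from h import *
snap('top','top1');snap('side','side1');print(readout.sense())
t=cv2.imread('pics/raw_top1.png');s=cv2.imread('pics/raw_side1.png')
put(t,200,150,265,205,6,0,0)
put(s,195,155,261,219,6,395,0)
cv2.imwrite('pics/c2.png',o[:400])
for l in(.9,1.0,1.1,1.2):
    a=l-.55;X=(450,103+60*np.sin(a),85+60*np.cos(a));print(l,proj('top',X),proj('side',X))
E
```

```text
{'t': 5.6167, 'joint_pos': array([ 1.10733073e-01, -3.45448559e-03,  1.91716202e+00,  3.83182872e-04,
        1.22308415e+00,  1.10698887e-01]), 'joint_vel': array([-0.00019002,  0.04444242,  0.03966278, -0.00329716, -0.00492087,
       -0.00151687]), 'joint_torque': array([ 3.79933300e-02, -2.46873468e+01, -2.40620971e+01,  7.52722408e-03,
        2.92411196e-02,  2.03431169e-03]), 'position': array([380.09924633,  53.94867906, 249.85930179]), 'orientation': array([ 3.13686095e+00, -8.89038247e-04,  1.57070291e+00]), 'ft_force': array([ 0.33519626, -0.64003764, -0.33612786]), 'wrist_torque': array([-0.01661834,  0.02121215, -0.01838713]), 'grip_force': 0.0, 'grip_width': 50.098151818154015}
0.9 [224.22450484 196.5856209 ] [239.43034276 210.57110091]
1.0 [222.47966611 196.68576312] [238.01638222 212.41030786]
1.1 [220.84583881 196.79396813] [236.67115498 214.32458223]
1.2 [219.34062472 196.90895927] [235.41053063 216.29169818]
```

View pics/c2.png

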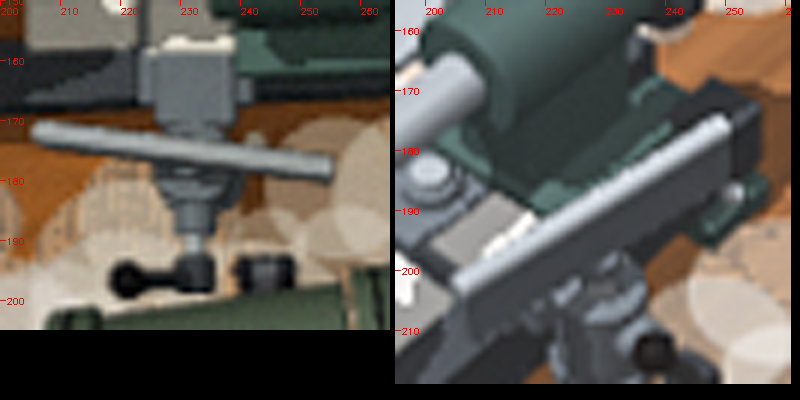

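The knob is now at top (221,196.5), which gives a lock angle of about 1.08, so the lever is slack. Next I'll move over the bar.

Emit:
{"fn": "play_rows", "kwargs": {
  "steps": [
    {"claw":0.4,"translation":[0.012,0.034,0],"twist":[0,0,0.04]},
    {"claw":0.4,"translation":[0.024,0.068,0],"twist":[0,0,0.08]},
    {"claw":0.4,"translation":[0.036,0.102,0],"twist":[0,0,0.12]},
    {"claw":0.4,"translation":[0.049,0.135,0],"twist":[0,0,0.143]},
    {"claw":0.4,"translation":[0.049,0.135,0],"twist":[0,0,0.143]}
  ],
  "grip_force": 120
}}

```text
t: 6.03
position: [519.9, 104.7, 245.5]
orientation: [3.141, -0.001, 1.428]
ft_force: [0.6, 0.2, 1.2]
grip_width: 51.3
grip_force: 0.0
```

Emit:
{"fn": "play_rows", "kwargs": {
  "steps": [
    {"claw":0.4,"translation":[0,0,0.03],"twist":[0,0,0]},
    {"claw":0.4,"translation":[0,0,0.06],"twist":[0,0,0]},
    {"claw":0.4,"translation":[0,0,0.07],"twist":[0,0,0]},
    {"claw":0.4,"translation":[0,0,0.07],"twist":[0,0,0]},
    {"claw":0.4,"translation":[0,0,0.07],"twist":[0,0,0]}
  ]
}}

```text
t: 6.45
position: [514.5, 102.6, 178.0]
orientation: [-3.14, 0.0, 1.428]
ft_force: [0.6, 0.5, 0.3]
grip_width: 51.4
grip_force: 0.0
```

```bash
python3 - <<'E'
from tile import *
from h import *
snap('top','top2');snap('side','side2');print(readout.sense()['position'],readout.sense()['orientation'])
t=cv2.imread('pics/raw_top2.png');s=cv2.imread('pics/raw_side2.png')
put(t,200,140,265,205,6,0,0)
put(s,190,135,256,219,6,395,0)
cv2.imwrite('pics/c3.png',o[:510])
E
```

```text
[515.55663857 102.80120806 179.7273053 ] [ 3.13894053e+00 -8.16920957e-04  1.42769427e+00]
```

View pics/c3.png

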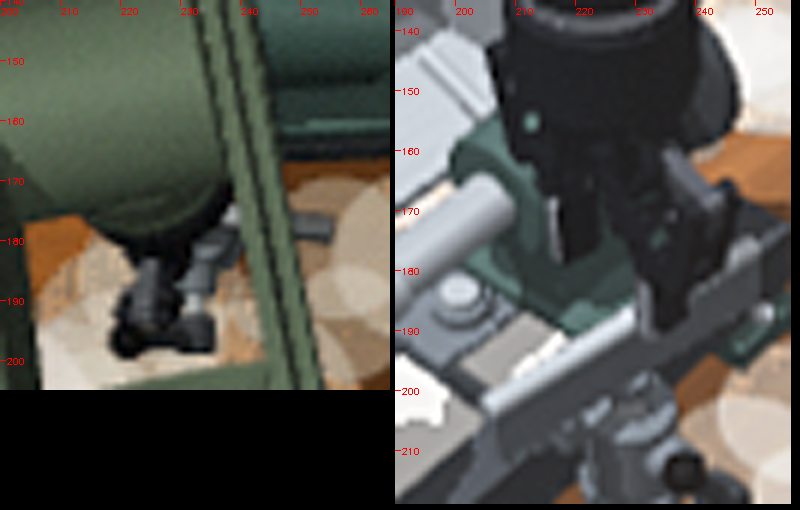

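The side view shows the open fingers straddling the bar near its middle. I'll descend and close.

Emit:
{"fn": "play_rows", "kwargs": {
  "steps": [
    {"claw":0.4,"translation":[0,0,0.015],"twist":[0,0,0]},
    {"claw":0.4,"translation":[0,0,0.03],"twist":[0,0,0]},
    {"claw":0.4,"translation":[0,0,0.045],"twist":[0,0,0]},
    {"claw":0.4,"translation":[0,0,0.05],"twist":[0,0,0]},
    {"claw":0.4,"translation":[0,0,0.05],"twist":[0,0,0]}
  ]
}}

```text
t: 6.97
position: [514.6, 102.6, 128.5]
orientation: [-3.141, 0.0, 1.428]
ft_force: [-0.4, 0.5, -0.5]
grip_width: 51.4
grip_force: 0.0
```

Emit:
{"fn": "play_rows", "kwargs": {
  "steps": [
    {"claw":1,"translation":[0,0,0],"twist":[0,0,0]},
    {"claw":1,"translation":[0,0,0],"twist":[0,0,0]},
    {"claw":1,"translation":[0,0,0],"twist":[0,0,0]},
    {"claw":1,"translation":[0,0,0],"twist":[0,0,0]},
    {"claw":1,"translation":[0,0,0],"twist":[0,0,0]}
  ],
  "grip_force": 110
}}

```text
t: 7.38
position: [514.9, 102.9, 129.6]
orientation: [3.14, -0.001, 1.428]
ft_force: [-1.9, -0.4, 6.5]
grip_width: 10.6
grip_force: 107.4
```

Emit:
{"fn": "play_rows", "kwargs": {
  "steps": [
    {"claw":1,"translation":[0,0,0],"twist":[0,0,0]},
    {"claw":1,"translation":[0,0,0],"twist":[0,0,0]},
    {"claw":1,"translation":[0,0,0],"twist":[0,0,0]},
    {"claw":1,"translation":[0,0,0],"twist":[0,0,0]},
    {"claw":1,"translation":[0,0,0],"twist":[0,0,0]}
  ]
}}

```text
t: 7.8
position: [514.9, 102.9, 129.6]
orientation: [3.14, -0.001, 1.428]
ft_force: [-0.6, -0.2, 5.3]
grip_width: 11.0
grip_force: 107.4
```

```bash
python3 -c "
from h import *
print(readout.sense())"
```

```text
{'t': 7.8, 'joint_pos': array([1.75168406e-01, 3.29602968e-01, 1.82935947e+00, 2.62637456e-04,
       9.81182984e-01, 3.18178371e-01]), 'joint_vel': array([-0.00025173, -0.00197557,  0.00221384,  0.00209475,  0.00229732,
       -0.00024354]), 'joint_torque': array([-2.13206755e-01, -3.56975770e+01, -1.90865833e+01, -1.62470830e-01,
       -6.33116048e-01, -3.09412752e-02]), 'position': array([514.90280152, 102.87795773, 129.61220386]), 'orientation': array([ 3.14028643e+00, -6.60280079e-04,  1.42764091e+00]), 'ft_force': array([-0.56033934, -0.19017428,  5.25967209]), 'wrist_torque': array([ 0.02585459,  0.39502909, -0.02271673]), 'grip_force': 107.40146040916443, 'grip_width': 11.024748562622806}
```

Emit:
{"fn": "play_rows", "kwargs": {
  "steps": [
    {"claw":1,"translation":[0,0,0],"twist":[0,0,0.08]},
    {"claw":1,"translation":[0,0,-0.001],"twist":[0,0,0.16]},
    {"claw":1,"translation":[0,0,-0.002],"twist":[0,0,0.24]},
    {"claw":1,"translation":[0,0,-0.003],"twist":[0,0,0.32]},
    {"claw":1,"translation":[0,0,-0.004],"twist":[0,0,0.4]}
  ]
}}

```text
t: 8.22
position: [514.6, 102.4, 130.0]
orientation: [3.141, 0.001, 1.025]
ft_force: [6.1, 0.3, -22.8]
grip_width: 10.7
grip_force: 106.9
```

```bash
python3 -c "
from h import *
print(readout.sense())"
```

```text
{'t': 8.2167, 'joint_pos': array([ 1.75123133e-01,  3.29563155e-01,  1.82829093e+00, -1.18953032e-03,
        9.84358754e-01,  7.21318981e-01]), 'joint_vel': array([-2.18349362e-04, -2.35948676e-04, -7.13695333e-03, -9.96987544e-04,
        1.00238753e-02,  9.50583786e-01]), 'joint_torque': array([  0.36360059, -50.11607766, -23.9278847 ,   0.43769846,
         2.11545378,  -0.51603349]), 'position': array([514.57985164, 102.40585562, 129.98887901]), 'orientation': array([3.14140460e+00, 1.15347828e-03, 1.02525896e+00]), 'ft_force': array([  6.12972112,   0.25518433, -22.8125497 ]), 'wrist_torque': array([ 0.06280451, -1.27184091,  0.2910372 ]), 'grip_force': 106.8833076953888, 'grip_width': 10.729443724670993}
```

Emit:
{"fn": "play_rows", "kwargs": {
  "steps": [
    {"claw":1,"translation":[0,0,0],"twist":[0,0,-0.11]},
    {"claw":1,"translation":[0,0,-0.0003],"twist":[0,0,-0.22]},
    {"claw":1,"translation":[0,0,-0.0006],"twist":[0,0,-0.33]},
    {"claw":1,"translation":[0,0,-0.0009],"twist":[0,0,-0.44]},
    {"claw":1,"translation":[0,0,-0.0012],"twist":[0,0,-0.55]}
  ]
}}

```text
t: 8.63
position: [514.0, 102.9, 130.7]
orientation: [-3.139, -0.001, 1.582]
ft_force: [4.3, 1.5, -18.7]
grip_width: 10.8
grip_force: 107.6
```

Emit:
{"fn": "play_rows", "kwargs": {
  "steps": [
    {"claw":1,"translation":[0,0,-0.0003],"twist":[0,0,-0.11]},
    {"claw":1,"translation":[0,0,-0.0006],"twist":[0,0,-0.22]},
    {"claw":1,"translation":[0,0,-0.0009],"twist":[0,0,-0.22]},
    {"claw":1,"translation":[0,0,-0.0009],"twist":[0,0,-0.11]},
    {"claw":1,"translation":[0,0,-0.0012],"twist":[0,0,0]}
  ]
}}

```text
t: 9.05
position: [514.1, 102.5, 131.9]
orientation: [-3.139, 0.001, 1.571]
ft_force: [4.9, 0.8, -24.5]
grip_width: 10.5
grip_force: 107.0
```

Emit:
{"fn": "play_rows", "kwargs": {
  "steps": [
    {"claw":1,"translation":[0,0,-0.0002],"twist":[0,0,0.11]},
    {"claw":1,"translation":[0,0,-0.0005],"twist":[0,0,0.22]},
    {"claw":1,"translation":[0,0,-0.0008],"twist":[0,0,0.33]},
    {"claw":1,"translation":[0,0,-0.0011],"twist":[0,0,0.44]},
    {"claw":1,"translation":[0,0,-0.0014],"twist":[0,0,0.55]}
  ]
}}

```text
t: 9.47
position: [514.6, 102.3, 133.2]
orientation: [-3.141, 0.002, 1.021]
ft_force: [6.0, -0.2, -24.7]
grip_width: 10.3
grip_force: 106.9
```

Emit:
{"fn": "play_rows", "kwargs": {
  "steps": [
    {"claw":1,"translation":[0,0,-0.0002],"twist":[0,0,-0.11]},
    {"claw":1,"translation":[0,0,-0.0005],"twist":[0,0,-0.22]},
    {"claw":1,"translation":[0,0,-0.0008],"twist":[0,0,-0.33]},
    {"claw":1,"translation":[0,0,-0.0011],"twist":[0,0,-0.44]},
    {"claw":1,"translation":[0,0,-0.0014],"twist":[0,0,-0.55]}
  ]
}}

```text
t: 9.88
position: [513.9, 102.9, 134.5]
orientation: [-3.139, -0.0, 1.579]
ft_force: [4.7, 1.3, -24.9]
grip_width: 10.4
grip_force: 107.2
```

Emit:
{"fn": "play_rows", "kwargs": {
  "steps": [
    {"claw":1,"translation":[0,0,-0.0002],"twist":[0,0,0.11]},
    {"claw":1,"translation":[0,0,-0.0005],"twist":[0,0,0.22]},
    {"claw":1,"translation":[0,0,-0.0008],"twist":[0,0,0.33]},
    {"claw":1,"translation":[0,0,-0.0011],"twist":[0,0,0.44]},
    {"claw":1,"translation":[0,0,-0.0014],"twist":[0,0,0.55]}
  ]
}}

```text
t: 10.3
position: [514.6, 102.3, 136.0]
orientation: [-3.141, 0.002, 1.021]
ft_force: [6.8, 1.5, -24.4]
grip_width: 10.6
grip_force: 106.9
```

Emit:
{"fn": "play_rows", "kwargs": {
  "steps": [
    {"claw":1,"translation":[0,0,-0.0002],"twist":[0,0,-0.11]},
    {"claw":1,"translation":[0,0,-0.0005],"twist":[0,0,-0.22]},
    {"claw":1,"translation":[0,0,-0.0008],"twist":[0,0,-0.33]},
    {"claw":1,"translation":[0,0,-0.0011],"twist":[0,0,-0.44]},
    {"claw":1,"translation":[0,0,-0.0014],"twist":[0,0,-0.55]}
  ]
}}

```text
t: 10.72
position: [513.9, 102.9, 137.4]
orientation: [-3.139, -0.0, 1.579]
ft_force: [4.9, 1.4, -24.5]
grip_width: 11.0
grip_force: 107.2
```

Emit:
{"fn": "play_rows", "kwargs": {
  "steps": [
    {"claw":1,"translation":[0,0,-0.0002],"twist":[0,0,0.11]},
    {"claw":1,"translation":[0,0,-0.0005],"twist":[0,0,0.22]},
    {"claw":1,"translation":[0,0,-0.0008],"twist":[0,0,0.33]},
    {"claw":1,"translation":[0,0,-0.0011],"twist":[0,0,0.44]},
    {"claw":1,"translation":[0,0,-0.0014],"twist":[0,0,0.55]}
  ]
}}

```text
t: 11.13
position: [514.6, 102.3, 138.6]
orientation: [-3.141, 0.002, 1.021]
ft_force: [7.1, 0.3, -25.5]
grip_width: 10.7
grip_force: 106.9
```

Emit:
{"fn": "play_rows", "kwargs": {
  "steps": [
    {"claw":1,"translation":[0,0,-0.0002],"twist":[0,0,-0.11]},
    {"claw":1,"translation":[0,0,-0.0005],"twist":[0,0,-0.22]},
    {"claw":1,"translation":[0,0,-0.0008],"twist":[0,0,-0.33]},
    {"claw":1,"translation":[0,0,-0.0011],"twist":[0,0,-0.44]},
    {"claw":1,"translation":[0,0,-0.0014],"twist":[0,0,-0.55]}
  ]
}}

```text
t: 11.55
position: [513.9, 102.9, 140.0]
orientation: [-3.139, -0.0, 1.579]
ft_force: [4.5, 2.1, -25.1]
grip_width: 10.5
grip_force: 107.1
```

Emit:
{"fn": "play_rows", "kwargs": {
  "steps": [
    {"claw":1,"translation":[0,0,-0.0002],"twist":[0,0,0.11]},
    {"claw":1,"translation":[0,0,-0.0005],"twist":[0,0,0.22]},
    {"claw":1,"translation":[0,0,-0.0008],"twist":[0,0,0.33]},
    {"claw":1,"translation":[0,0,-0.0011],"twist":[0,0,0.44]},
    {"claw":1,"translation":[0,0,-0.0014],"twist":[0,0,0.55]}
  ]
}}

```text
t: 11.97
position: [514.5, 102.3, 141.4]
orientation: [-3.141, 0.002, 1.021]
ft_force: [6.9, 0.7, -26.5]
grip_width: 10.5
grip_force: 107.1
```

Emit:
{"fn": "play_rows", "kwargs": {
  "steps": [
    {"claw":1,"translation":[0,0,-0.0002],"twist":[0,0,-0.11]},
    {"claw":1,"translation":[0,0,-0.0005],"twist":[0,0,-0.22]},
    {"claw":1,"translation":[0,0,-0.0008],"twist":[0,0,-0.33]},
    {"claw":1,"translation":[0,0,-0.0011],"twist":[0,0,-0.44]},
    {"claw":1,"translation":[0,0,-0.0014],"twist":[0,0,-0.55]}
  ]
}}

```text
t: 12.38
position: [513.9, 102.9, 143.0]
orientation: [-3.139, -0.0, 1.579]
ft_force: [4.0, 1.5, -23.7]
grip_width: 10.6
grip_force: 107.4
```

Emit:
{"fn": "play_rows", "kwargs": {
  "steps": [
    {"claw":1,"translation":[0,0,-0.0002],"twist":[0,0,0.11]},
    {"claw":1,"translation":[0,0,-0.0005],"twist":[0,0,0.22]},
    {"claw":1,"translation":[0,0,-0.0008],"twist":[0,0,0.33]},
    {"claw":1,"translation":[0,0,-0.0011],"twist":[0,0,0.44]},
    {"claw":1,"translation":[0,0,-0.0014],"twist":[0,0,0.55]}
  ]
}}

```text
t: 12.8
position: [515.0, 102.6, 146.2]
orientation: [3.141, 0.0, 1.02]
ft_force: [-0.4, -0.1, -3.0]
grip_width: 10.4
grip_force: 110.6
```

Emit:
{"fn": "play_rows", "kwargs": {
  "steps": [
    {"claw":1,"translation":[0,0,-0.0002],"twist":[0,0,-0.11]},
    {"claw":1,"translation":[0,0,-0.0005],"twist":[0,0,-0.22]},
    {"claw":1,"translation":[0,0,-0.0008],"twist":[0,0,-0.33]},
    {"claw":1,"translation":[0,0,-0.0011],"twist":[0,0,-0.44]},
    {"claw":1,"translation":[0,0,-0.0014],"twist":[0,0,-0.55]}
  ]
}}

```text
t: 13.22
position: [514.4, 102.6, 149.1]
orientation: [-3.141, 0.0, 1.58]
ft_force: [-0.8, 0.8, -4.9]
grip_width: 10.5
grip_force: 110.5
```

The dust grip has let go: the pull is down to the rest's own weight. I'll lift it out.

Emit:
{"fn": "play_rows", "kwargs": {
  "steps": [
    {"claw":1,"translation":[0,0,-0.008],"twist":[0,0,0]},
    {"claw":1,"translation":[0,0,-0.018],"twist":[0,0,0]},
    {"claw":1,"translation":[0,0,-0.03],"twist":[0,0,0]},
    {"claw":1,"translation":[0,0,-0.045],"twist":[0,0,0]},
    {"claw":1,"translation":[0,0,-0.06],"twist":[0,0,0]}
  ]
}}

```text
t: 13.63
position: [514.2, 102.5, 210.4]
orientation: [-3.141, 0.001, 1.574]
ft_force: [-0.1, -0.2, -5.1]
grip_width: 10.5
grip_force: 110.5
```

Emit:
{"fn": "play_rows", "kwargs": {
  "steps": [
    {"claw":1,"translation":[0,0,-0.015],"twist":[0,0,0]},
    {"claw":1,"translation":[0,0,-0.03],"twist":[0,0,0]},
    {"claw":1,"translation":[0,0,-0.045],"twist":[0,0,0]},
    {"claw":1,"translation":[0,0,-0.06],"twist":[0,0,0]},
    {"claw":1,"translation":[0,0,-0.07],"twist":[0,0,0]}
  ]
}}

```text
t: 14.05
position: [514.6, 102.5, 281.5]
orientation: [3.139, 0.0, 1.574]
ft_force: [1.2, -0.7, -4.0]
grip_width: 10.4
grip_force: 110.6
```

```bash
python3 - <<'E'
from tile import *
from h import *
s0=readout.sense();print(s0['position'],s0['orientation'],s0['ft_force'])
snap('top','top3');snap('side','side3')
t=cv2.imread('pics/raw_top3.png');s=cv2.imread('pics/raw_side3.png')
put(t,190,120,320,220,3,0,0)
put(s,170,90,305,219,3,395,0)
cv2.imwrite('pics/c4.png',o[:400])
E
```

```text
[514.62349969 102.5449327  281.48164469] [3.13908853e+00 2.94924067e-05 1.57437067e+00] [ 1.19653359 -0.71658752 -3.99004078]
```

View pics/c4.png

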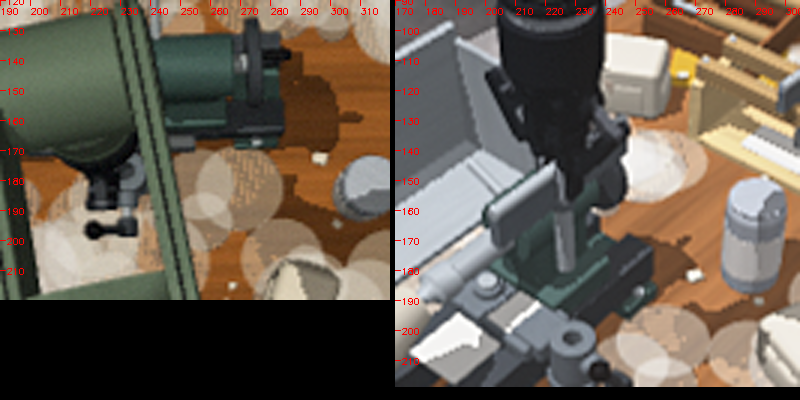

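The rest is out and upright, with its foot at side (228,180), and the banjo is seated. I'll carry it to the rack's far end.

Emit:
{"fn": "play_rows", "kwargs": {
  "steps": [
    {"claw":1,"translation":[-0.02,0,0],"twist":[0,0,0]},
    {"claw":1,"translation":[-0.05,0,0],"twist":[0,0,0]},
    {"claw":1,"translation":[-0.08,0,0],"twist":[0,0,0]},
    {"claw":1,"translation":[-0.11,0,0],"twist":[0,0,0]},
    {"claw":1,"translation":[-0.14,0,0],"twist":[0,0,0]}
  ]
}}

```text
t: 14.57
position: [514.6, -38.5, 277.9]
orientation: [-3.139, 0.0, 1.577]
ft_force: [0.1, 1.1, -4.2]
grip_width: 10.3
grip_force: 110.6
```

Emit:
{"fn": "play_rows", "kwargs": {
  "steps": [
    {"claw":1,"translation":[-0.03,0.01,0],"twist":[0,0,0]},
    {"claw":1,"translation":[-0.06,0.02,0],"twist":[0,0,0]},
    {"claw":1,"translation":[-0.09,0.03,0],"twist":[0,0,0]},
    {"claw":1,"translation":[-0.12,0.04,0],"twist":[0,0,0]},
    {"claw":1,"translation":[-0.15,0.05,0],"twist":[0,0,0]}
  ]
}}

```text
t: 14.98
position: [566.2, -188.3, 277.7]
orientation: [-3.139, -0.001, 1.576]
ft_force: [1.0, 0.7, -4.2]
grip_width: 10.4
grip_force: 110.4
```

Emit:
{"fn": "play_rows", "kwargs": {
  "steps": [
    {"claw":1,"translation":[-0.03,0.01,0],"twist":[0,0,0]},
    {"claw":1,"translation":[-0.06,0.02,0],"twist":[0,0,0]},
    {"claw":1,"translation":[-0.09,0.03,0],"twist":[0,0,0]},
    {"claw":1,"translation":[-0.12,0.04,0],"twist":[0,0,-0.02]},
    {"claw":1,"translation":[-0.145,0.05,0],"twist":[0,0,-0.035]}
  ]
}}

```text
t: 15.4
position: [617.2, -333.7, 277.2]
orientation: [-3.139, -0.001, 1.611]
ft_force: [0.8, 0.6, -4.4]
grip_width: 10.7
grip_force: 110.5
```

Emit:
{"fn": "play_rows", "kwargs": {
  "steps": [
    {"claw":1,"translation":[0,0,0.01],"twist":[0,0,0]},
    {"claw":1,"translation":[0,0,0.025],"twist":[0,0,0]},
    {"claw":1,"translation":[0,0,0.035],"twist":[0,0,0]},
    {"claw":1,"translation":[0,0,0.04],"twist":[0,0,0]},
    {"claw":1,"translation":[0,0,0.04],"twist":[0,0,0]}
  ]
}}

```text
t: 15.82
position: [616.7, -330.7, 236.4]
orientation: [-3.138, -0.002, 1.613]
ft_force: [0.3, 1.2, -5.6]
grip_width: 11.0
grip_force: 110.5
```

```bash
python3 - <<'E'
from tile import *
from h import *
s0=readout.sense();print(s0['position'],s0['orientation'],s0['ft_force'])
snap('top','top4');snap('side','side4')
t=cv2.imread('pics/raw_top4.png');s=cv2.imread('pics/raw_side4.png')
put(t,335,100,420,228,4,0,0)
put(s,250,70,370,185,4,345,0)
cv2.imwrite('pics/c5.png',o[:520])
p=s0['position'];print(proj('side',(p[0],p[1],p[2]-84.5)),proj('side',(p[0],p[1],110)))
E
```

```text
[ 616.67287782 -330.70506978  236.38161898] [-3.13758695e+00 -2.30640056e-03  1.61260572e+00] [ 0.26326398  1.17302837 -5.61484111]
[291.6864168  104.66931987] [290.62096188 114.79919203]
```

View pics/c5.png

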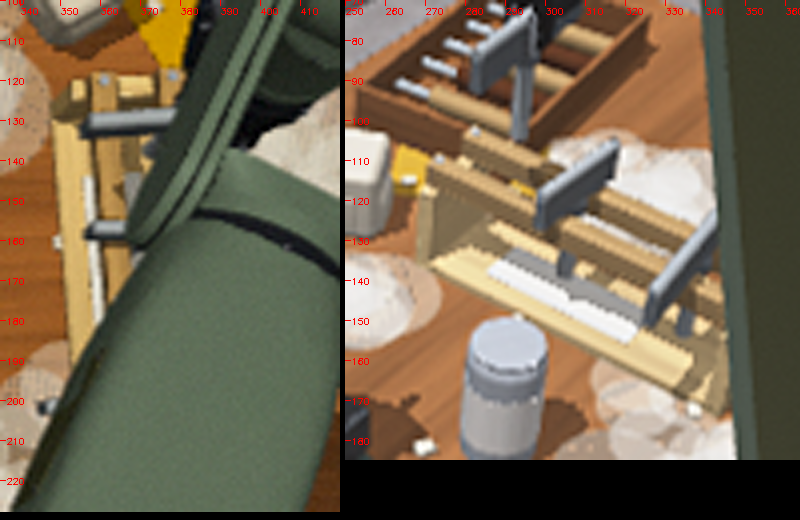

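The side view shows the stem's foot at (293.7,104.5) and rail screws at about (273.5,109.5) and (282,102.5). I'll check the lateral alignment.

```bash
python3 - <<'E'
from h import *
print('screws proj',proj('side',(684,-303.5,110)),proj('side',(684,-358.7,110)))
print('screws seen top',[onz('top',u,v,110).round(1) for u,v in((361.2,119.5),(378.2,119))])
print('screws seen side',[onz('side',u,v,110).round(1) for u,v in((273.7,109.5),(282.3,102.6))])
p=readout.sense()['position']
ft=p[2]-84.5
print('foot from side',onz('side',293.7,104.5,ft), 'bar left end from top',onz('top',356,131.5,ft+118), 'exp y',p[1]+75)
for d in(0,5): print(proj('side',(p[0],p[1],ft+40)))
E
```

```text
screws proj [270.58862175 110.69198559] [280.12190865 103.81234627]
screws seen top [array([ 683.3, -311. ,  110. ]), array([ 683.3, -364.7,  110. ])]
screws seen side [array([ 680.1, -316.3,  110. ]), array([ 682.6, -369.9,  110. ])]
foot from side [ 610.06492707 -332.80937931  154.49786837] bar left end from top [ 608.94810987 -252.04181997  272.49786837] exp y -256.2031424195922
[292.66305359  93.65892118]
[292.66305359  93.65892118]
```

```bash
python3 - <<'E'
from h import *
t=cv2.imread('pics/raw_top0.png');s=cv2.imread('pics/raw_side4.png')
for v in(130,138,145,170):print(v,[tuple(int(c) for c in t[v,u]) [2] for u in range(350,394)])
print('y at u (z110,v138)',[(u,onz('top',u,138,110)[:2].round(1).tolist()) for u in(355,365,375,385)])
o=cv2.resize(s[75:150,262:332],None,fx=8,fy=8,interpolation=cv2.INTER_NEAREST)
# overlay predicted rail edge points, for rack x85, several centre y
def dot(X,c): 
    u,v=proj('side',X); cv2.circle(o,(int((u-262+.5)*8),int((v-75+.5)*8)),3,c,-1)
for k in range(-70,151,10):
    for e in(-37,-17,17,37): dot((532+k,-337.5+.038*k+e,110),(0,0,255))
p=readout.sense()['position']
for h in range(0,80,10): dot((p[0],p[1],p[2]-84.5+h),(0,255,0))
cv2.imwrite('pics/c6.png',o)
E
```

```text
130 [114, 114, 118, 122, 119, 120, 108, 85, 101, 171, 181, 174, 173, 169, 156, 126, 113, 115, 119, 123, 116, 111, 109, 103, 81, 86, 165, 181, 178, 172, 170, 170, 144, 115, 110, 110, 184, 202, 198, 196, 198, 197, 198, 195]
138 [220, 219, 213, 222, 219, 217, 209, 138, 78, 155, 177, 179, 173, 165, 165, 107, 100, 111, 113, 112, 181, 200, 207, 217, 151, 81, 115, 173, 179, 178, 167, 161, 139, 122, 120, 129, 190, 201, 208, 204, 206, 203, 199, 195]
145 [209, 217, 212, 214, 221, 181, 206, 219, 130, 67, 163, 183, 182, 171, 164, 165, 139, 130, 131, 129, 126, 194, 211, 209, 212, 127, 58, 163, 185, 181, 174, 168, 169, 133, 128, 135, 161, 167, 185, 188, 182, 196, 194, 198]
170 [105, 161, 204, 208, 204, 206, 207, 157, 202, 224, 138, 59, 161, 188, 183, 172, 165, 172, 145, 133, 130, 135, 128, 112, 110, 108, 112, 81, 71, 162, 184, 177, 173, 165, 167, 114, 82, 82, 117, 137, 135, 135, 138, 136]
y at u (z110,v138) [(355, [624.7, -288.6]), (365, [623.7, -319.9]), (375, [622.8, -351.3]), (385, [621.9, -382.7])]
```

View pics/c6.png

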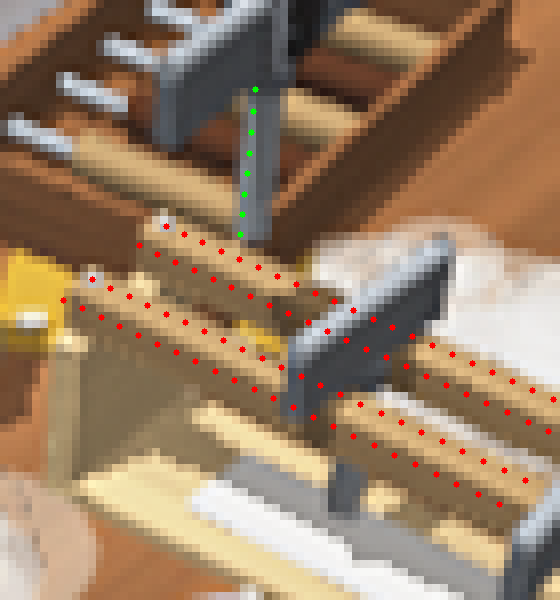

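Rails and stem show the same small bias of about 1.5 px in the side view, so their relative alignment is good. The gap centre is at about y -335.5.

Emit:
{"fn": "play_rows", "kwargs": {
  "steps": [
    {"claw":1,"translation":[-0.001,0,0.008],"twist":[0,0,0]},
    {"claw":1,"translation":[-0.002,0,0.016],"twist":[0,0,0]},
    {"claw":1,"translation":[-0.002,0,0.025],"twist":[0,0,0]},
    {"claw":1,"translation":[-0.002,0,0.032],"twist":[0,0,0]},
    {"claw":1,"translation":[-0.002,0,0.032],"twist":[0,0,0]}
  ]
}}

```text
t: 16.33
position: [616.6, -333.0, 204.0]
orientation: [-3.138, -0.002, 1.613]
ft_force: [-0.2, 0.7, -5.5]
grip_width: 10.5
grip_force: 110.5
```

Emit:
{"fn": "play_rows", "kwargs": {
  "steps": [
    {"claw":1,"translation":[0,0,0],"twist":[0,0,0]},
    {"claw":1,"translation":[0,0,0],"twist":[0,0,0]},
    {"claw":1,"translation":[0,0,0],"twist":[0,0,0]},
    {"claw":1,"translation":[0,0,0],"twist":[0,0,0]},
    {"claw":1,"translation":[0,0,0],"twist":[0,0,0]}
  ]
}}

```text
t: 16.75
position: [617.9, -333.7, 207.2]
orientation: [3.141, 0.001, 1.613]
ft_force: [1.0, -0.2, -4.9]
grip_width: 10.4
grip_force: 110.5
```

```bash
python3 - <<'E'
from h import *
p=readout.sense()['position'];print(readout.sense())
snap('side','side5');s=cv2.imread('pics/raw_side5.png')
o=cv2.resize(s[75:150,262:332],None,fx=8,fy=8,interpolation=cv2.INTER_CUBIC)
cv2.imwrite('pics/c7.png',o)
E
```

```text
{'t': 16.75, 'joint_pos': array([-5.11529398e-01,  5.36906678e-01,  1.27316275e+00, -8.69339295e-05,
        1.33057662e+00, -5.53482132e-01]), 'joint_vel': array([-4.15882710e-05,  2.42281451e-03,  1.20416728e-03, -1.44017480e-03,
       -1.47992490e-03,  5.75779420e-04]), 'joint_torque': array([-8.93739307e-04, -5.66519666e+01, -2.58676761e+01, -5.87957504e-03,
       -9.25523636e-03,  1.10776386e-05]), 'position': array([ 617.88268319, -333.70248673,  207.22129784]), 'orientation': array([3.14083177e+00, 5.69432036e-04, 1.61276949e+00]), 'ft_force': array([ 0.96856136, -0.18443294, -4.93495232]), 'wrist_torque': array([-0.00657296, -0.00157815, -0.02385739]), 'grip_force': 110.47778248786926, 'grip_width': 10.388383627346297}
```

View pics/c7.png

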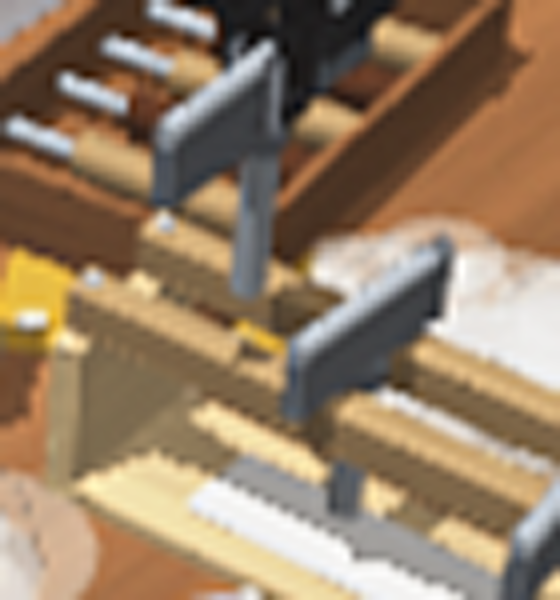

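The foot (at (248,292) in the crop) is over the middle of the gap. Now I'll lower it.

Emit:
{"fn": "play_rows", "kwargs": {
  "steps": [
    {"claw":1,"translation":[0,0,0.008],"twist":[0,0,0]},
    {"claw":1,"translation":[0,0,0.016],"twist":[0,0,0]},
    {"claw":1,"translation":[0,0,0.024],"twist":[0,0,0]},
    {"claw":1,"translation":[0,0,0.032],"twist":[0,0,0]},
    {"claw":1,"translation":[0,0,0.04],"twist":[0,0,0]}
  ]
}}

```text
t: 17.22
position: [617.4, -333.4, 165.2]
orientation: [-3.14, -0.001, 1.613]
ft_force: [-0.6, -0.2, -3.5]
grip_width: 10.7
grip_force: 110.5
```

Emit:
{"fn": "play_rows", "kwargs": {
  "steps": [
    {"claw":1,"translation":[0,0,0.01],"twist":[0,0,0]},
    {"claw":1,"translation":[0,0,0.02],"twist":[0,0,0]},
    {"claw":1,"translation":[0,0,0.03],"twist":[0,0,0]},
    {"claw":1,"translation":[0,0,0.038],"twist":[0,0,0]},
    {"claw":1,"translation":[0,0,0.042],"twist":[0,0,0]}
  ]
}}

```text
t: 17.63
position: [617.0, -333.2, 122.7]
orientation: [-3.139, -0.001, 1.613]
ft_force: [0.2, -0.6, -4.9]
grip_width: 10.8
grip_force: 110.5
```

Emit:
{"fn": "play_rows", "kwargs": {
  "steps": [
    {"claw":1,"translation":[0,0,0],"twist":[0,0,0]},
    {"claw":1,"translation":[0,0,0.001],"twist":[0,0,0]},
    {"claw":1,"translation":[0,0,0.003],"twist":[0,0,0]},
    {"claw":1,"translation":[0,0,0.005],"twist":[0,0,0]},
    {"claw":1,"translation":[0,0,0.006],"twist":[0,0,0]}
  ]
}}

```text
t: 18.05
position: [617.8, -333.7, 118.9]
orientation: [3.141, 0.0, 1.613]
ft_force: [-0.4, 0.2, -5.6]
grip_width: 10.4
grip_force: 110.5
```

Emit:
{"fn": "play_rows", "kwargs": {
  "steps": [
    {"claw":1,"translation":[0,0,0.001],"twist":[0,0,0]},
    {"claw":1,"translation":[0,0,0.002],"twist":[0,0,0]},
    {"claw":1,"translation":[0,0,0.003],"twist":[0,0,0]},
    {"claw":1,"translation":[0,0,0.004],"twist":[0,0,0]},
    {"claw":1,"translation":[0,0,0.005],"twist":[0,0,0]}
  ]
}}

```text
t: 18.47
position: [617.8, -333.7, 114.7]
orientation: [3.141, 0.0, 1.613]
ft_force: [-1.4, 0.1, 4.3]
grip_width: 10.5
grip_force: 111.8
```

The rest is bearing on the rails, so I'll release it gently and retreat upwards.

Emit:
{"fn": "play_rows", "kwargs": {
  "steps": [
    {"claw":0.85,"translation":[0,0,0],"twist":[0,0,0]},
    {"claw":0.75,"translation":[0,0,0],"twist":[0,0,0]},
    {"claw":0.65,"translation":[0,0,0],"twist":[0,0,0]},
    {"claw":0.6,"translation":[0,0,0],"twist":[0,0,0]},
    {"claw":0.6,"translation":[0,0,0],"twist":[0,0,0]}
  ],
  "grip_force": 20
}}

```text
t: 18.88
position: [617.9, -333.7, 114.0]
orientation: [3.141, 0.0, 1.613]
ft_force: [-0.5, -0.3, -0.1]
grip_width: 33.9
grip_force: 0.0
```

Emit:
{"fn": "play_rows", "kwargs": {
  "steps": [
    {"claw":0.6,"translation":[0,0,0],"twist":[0,0,0]},
    {"claw":0.6,"translation":[0,0,-0.01],"twist":[0,0,0]},
    {"claw":0.6,"translation":[0,0,-0.025],"twist":[0,0,0]},
    {"claw":0.6,"translation":[0,0,-0.045],"twist":[0,0,0]},
    {"claw":0.6,"translation":[0,0,-0.065],"twist":[0,0,0]}
  ]
}}

```text
t: 19.3
position: [617.6, -333.6, 179.8]
orientation: [-3.141, -0.0, 1.613]
ft_force: [-0.6, -0.1, -0.1]
grip_width: 34.2
grip_force: 0.0
```

Emit:
{"fn": "play_rows", "kwargs": {
  "steps": [
    {"claw":0.6,"translation":[0,0,-0.03],"twist":[0,0,0]},
    {"claw":0.6,"translation":[0,0,-0.06],"twist":[0,0,0]},
    {"claw":0.6,"translation":[0,0,-0.09],"twist":[0,0,0]},
    {"claw":0.6,"translation":[0,0,-0.12],"twist":[0,0,0]},
    {"claw":0.6,"translation":[0,0,-0.12],"twist":[0,0,0]}
  ]
}}

```text
t: 19.72
position: [619.7, -334.7, 307.6]
orientation: [3.13, 0.008, 1.613]
ft_force: [0.5, 0.2, 1.2]
grip_width: 34.0
grip_force: 0.0
```

```bash
python3 - <<'E'
from tile import *
from h import *
snap('top','top6');snap('side','side6')
t=cv2.imread('pics/raw_top6.png');s=cv2.imread('pics/raw_side6.png')
put(t,200,160,265,205,4,0,0); put(t,340,100,420,228,4,0,190)
put(s,210,70,330,215,4,330,0)
cv2.imwrite('pics/c8.png',o)
E
```

```text
(no output)
```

View pics/c8.png

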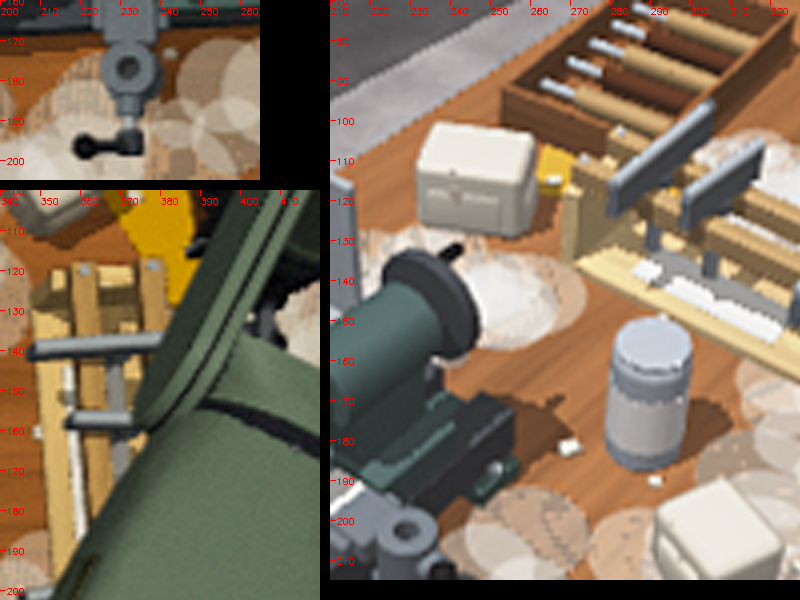

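The rest hangs across both rails in the far free space (top view bar from about (347,139)), clear of the short rest. The lever is slack with its knob at about (221,196.5), and the banjo is seated. Handing in.

```bash
python3 -c "
from h import *
print(bot.finish_job())"
```

```text
the job is handed in; nothing more can be done
None
```

I slackened the lock lever, worked the rest free and hung it in the rack's far free space, clear of the other rests; the job is handed in at about 20 s, but it returned no verdict.

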